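# Hold the food warmer's lid open with the lid lifter

### The job

Pull the red-handled lid lifter up out of its slot in the blue holder, hook it under the black bar handle of the food warmer's lid, and lift the lid until it stands open at about 35 degrees so that someone can look in. Touch the lid only with the lifter, never with the gripper or arm, do not throw the lid wide open, and leave the mug, the bottle and the bowl undisturbed. The lid falls shut by itself, so finish while still holding it steady at that angle with the lifter in the gripper.

Things in the scene. Friction and masses are not known exactly. Their poses are not given: they have to be found in the camera images.
- warmer: Steel food warmer, an open rectangular box 200 (x) x 300 (y) x 85 mm high, fixed to the counter. Origin: centre of its underside. Its +x axis points from the front (black control panel, towards the robot) to the hinged back; its yaw varies.
- lid: Steel lid, 205 x 305 x 12 mm, about 0.4 kg (varies), hinged at the warmer's back rim. Origin on the hinge line, mid-width, at the lid's underside, 86 mm above the counter. Shut, its axes are the warmer's (they turn with the lid): it spans x -205 to 0, y -152 to 152, z 0 to 12 mm; a raised panel (x -115 to -25, y +-115) tops out at z 24.
- lid_bar (a point): Centre of the lid's black bar handle: round, 10 mm thick, along the lid's y (parallel to the hinge), at x -165, z 54 mm in the lid's frame; axes the lid's. Posts 12 x 10 mm at y +-60 carry it, leaving 110 mm of bar free, with a 37 mm gap between the lid's flat top (z 12) and the bar's underside.
- lid_hinge (a joint): Opening angle of the lid in rad: 0 shut, grows as the front edge rises (0.61 is 35 degrees, stop at 1.6). The hinge has almost no friction and no stay.
- lifter: Flat J-shaped steel hook, 170 mm tall, 12 thick (y), 100 g, loose in the holder, hook down, leaning up to 4 degrees. Origin: centre of the shaft's bottom end; z up the shaft. Shaft x -8 to 8. Foot z 0 to 10, out in +x to x 40, its tip at x 32 to 40 upturned to z 20: a 24 mm throat for the lid's bar. Red handle z 88 to 170, 22 (x) by 14 mm (y); grip it across y.
- lifter_grip (a point): Point on the middle of the lifter's red handle, 125 mm above its origin; a good place to grip from above, closing along the lifter's y. Axes are the lifter's.
- lifter_hook (a point): Middle of the hook's throat, on top of the foot: x = 20, z = 10 mm in the lifter's frame, where the bar should rest. Axes are the lifter's.
- holder: Glazed blue block, 90 (x) x 70 (y) x 70 mm high, fixed to the counter, with one slot in its top 52 x 16 mm and 62 mm deep in which the lifter stands. Origin: centre of its underside. It stands to the left or right of the warmer (it may have changed places with the mug).
- mug: White mug, 76 mm across, 85 mm high, handle at its +y, loose. Origin: centre of its underside. Leave alone.
- soap: Amber bottle with white cap, 60 mm across, 160 mm high, loose. Origin: centre of its underside. Leave alone.
- bowl: Small terracotta bowl, 100 mm across, 50 mm high, loose. Origin: centre of its underside. Leave alone.
There are look-alikes about, which are no part of the job. Of the things like the holder, leave any that is purple or yellow; of the rest the smaller one is meant.

How it is judged:
On the way, in this order (a step that is already met when the one before it is completed fails the run):
1. the lifter is held in the gripper, clear above its holder's slot, with the lid still shut (z of lifter in the frame of holder above 0.073 m and contact force between the fingers and lifter above 1 N and value of joint lid_hinge below 0.1 rad), for 0.1 s.
2. the lid is being lifted by the lifter, past 12 degrees (value of joint lid_hinge above 0.21 rad and contact force between lifter and lid above 0.3 N and contact force between the fingers and lifter above 1 N), for 0.1 s.
At the end, for the whole second after the job is handed in: Lid still (under 0.05 rad/s) at 35 degrees +-5 (0.524 to 0.698 rad), carried by the lifter alone (over 0.3 N), the lifter gripped (over 1 N), its foot over 150 mm above the counter; gripper, arm and bystanders off the lid; mug, bottle, bowl upright (0.3 rad), within 30 mm of their start (value of joint lid_hinge between 0.524 and 0.698 rad and velocity of joint lid_hinge between -0.05 and 0.05 rad/s and contact force between lifter and lid above 0.3 N and contact force between the fingers and lifter above 1 N and height (world z) of lifter above 0.15 m and contact force between lid and the arm below 0.3 N and contact force between lid and the fingers below 0.3 N and contact force between lid and mug below 0.3 N and contact force between lid and soap below 0.3 N and contact force between lid and bowl below 0.3 N and distance of each of mug, soap, bowl from where it was at the start of the episode below 0.03 m and angle between each of mug, soap, bowl's own z axis and vertical below 0.3 rad); the arm keeps its last pose, push and grip.
It fails at once if the gripper or arm touched the lid (contact force between any of the fingers, the arm and lid above 1 N).
It fails at once if the lid was thrown wide open (past 70 degrees) (value of joint lid_hinge above 1.22 rad).
It fails at once if the mug, bottle or bowl was disturbed (distance of any of mug, soap, bowl from where it was at the start of the episode above 0.03 m or angle between any of mug, soap, bowl's own z axis and vertical above 0.3 rad).
It also fails if it takes over 46 s, if anything falls off the work surface, if the arm or the gripper's body presses on something with over 40 N, if the wrist force passes 120 N, or if a joint passes its speed limit or range.

### The arm

A 6-joint arm with a two-finger parallel gripper is mounted at the origin on the work surface. World frame = base frame: x ahead of the robot, y to its left, z up, the work surface at z = 0. Lengths are in m, angles in rad, forces in N, time in s.
With the tool pointing down it reaches from about 0.225 to 0.875 m from the base axis. Payload 3.4 kg.
Tool frame: the origin (TCP) lies on the centre line of the jaws, within the pads' length; the fingertips stand 17 mm ahead of it and the grasp point (between the pads) lies 2 mm behind it; z points along the fingers, y is the line along which they close (so a half turn about z gives the same grasp; the last joint's range is limited). The gripper opens to 85 mm and grips with 20 to 120 N. Pads are 22 mm wide; open, the fingers measure 114 mm over their backs; the gripper's body (76 mm by 85 mm) begins 54 mm behind the grasp point. The pads swing forward as they close: fully open they stand 13 mm farther back than shut.
Start: joints at [-1.241, 0.276, 1.505, -0, 1.361, -0.121], TCP at [0.251, -0.518, 0.248] pointing down, gripper open.
Joint ranges: [-2.89, 2.89], [-0.75, 2.08], [0.22, 2.7], [-1.18, 4.32], [0.11, 2.71], [-2.7, 2.7]. Speed limits (rad/s): [2.57, 2.57, 3.14, 3.14, 3.14, 3.14].

### API

Orientations are given as a unit quaternion [w, x, y, z].
In Python, from rig import manip gives the robot as it stands.
- The arm moves only by the tool move_arm, never from a script. Its argument "steps" is one flat list of numbers, 7 for each row, row after row: the turn, a rotation vector about the world's x, y, z normalised to -1 to 1, where 1 is 360 degrees, then the shift along the world's x, y, z normalised to -1 to 1, where 1 is 1 m, then the opening, from -1 (shut) to 1 (fully open). A call has exactly 10 rows; each row is the pose to reach, as a shift and turn from the pose commanded when the call began, turning the shorter way round; what a row does not reach only later rows make up. A row lasts 1/10 s, in which the tool goes at most 50 mm and 8.59 degrees, less where a joint would pass 70% of its speed; a pose out of reach is approached as far as the arm can. A call with a number of a shift or a turn outside -1 to 1 is refused whole. A call with a gripper value outside its range is refused whole. The fingers move at their own pace and stop on an object; "squeeze" is the grip in N (left out, the last holds). Time passes only in rows, so rows that repeat a pose let the fingers close, or fill a call up. It gives the time, the measured TCP pose, the force, the opening and the grip force at its end, in the units of the state.
- manip.get_state(): the state, without advancing time (a new reading comes with each control period).
- manip.get_image(name): name is "side" or "top"; returns a dict with "pixels" (420x560x3 uint8, blue, green, red), "fx", "fy", "cx", "cy" (pixels), "R" (3x3) and "t" (3): a world point X has camera coordinates R X + t. Camera axes: x right, y down, z forward; pixel columns grow to the right and rows downward; lengths in m; the calibration is good to about 2 mm. A picture is of the moment at which its call begins. There is no depth.
- manip.sign_off(): hands the job in; it is judged then, once.
The state is a dict: "clock": time; "qpos": joint angles; "qd": joint speeds; "effort": joint torques, N m; "position": TCP position; "ee_rot": TCP orientation; "contact_force": force on the tool from outside, world axes, zero at the start; "moment": the same for the moment, N m; "width": finger opening in m; "gripper_force": force on a finger pad.
Only numpy, scipy, OpenCV 4.12 (cv2) and the standard library are available. Lean on these libraries where they do the work, as an engineer would, in place of code of your own. Each camera call takes 0.05 s, during which the arm holds its last target. There are 200 camera calls.

## Working session

There is one attempt and no reset: what is moved stays moved. The work goes in short steps, Python scripts to look and compute and a tool call to move; the robot and the scene stay as the last step left them, time stands still between calls to the robot, and variables do not carry over. Pictures are saved under pics/ and viewed, at most 10 in all, crops included, and the job is handed in when it is done.

Besides the shell and the picture viewer there is one more tool, called in YAML: its name, and indented under it one key for each argument. move_arm: Moves the arm, as the interface text tells. Scaled input: -1 to 1 covers 1 m each way for a shift and 360 degrees each way for a turn. Its arguments: {"type":"object","properties":{"steps":{"type":"array"},"squeeze":{"type":"number"}},"required":["steps"]}

```bash
mkdir -p pics; cat > h.py <<'E'
import numpy as np, cv2, pickle
from rig import manip
def grab(n,f):
    im=manip.get_image(n); cv2.imwrite(f'pics/{f}.png',im['pixels']); pickle.dump(im,open(f'pics/{f}.pkl','wb')); return im
def load(f): return pickle.load(open(f'pics/{f}.pkl','rb'))
def K(im): return np.array([[im['fx'],0,im['cx']],[0,im['fy'],im['cy']],[0,0,1]])
def proj(im,X):
    c=np.asarray(X)@np.array(im['R']).T+np.array(im['t']); return np.c_[im['fx']*c[:,0]/c[:,2]+im['cx'],im['fy']*c[:,1]/c[:,2]+im['cy']]
def atz(im,uv,z):
    R=np.array(im['R']);C=-R.T@np.array(im['t']); d=R.T@np.linalg.inv(K(im))@np.array([*uv,1.]); return C+d*(z-C[2])/d[2]
def tri(i1,p1,i2,p2):
    P=[K(i)@np.c_[np.array(i['R']),np.array(i['t'])] for i in (i1,i2)]
    X=cv2.triangulatePoints(P[0],P[1],np.array(p1,float),np.array(p2,float)).ravel(); return X[:3]/X[3]
E
python3 - <<'E'
from h import *
a=grab('side','s0');b=grab('top','t0')
for i in (a,b): print(-np.array(i['R']).T@np.array(i['t']), np.array(i['R']).round(2).tolist(), i['fx'])
print(manip.get_state())
E
```

```text
[0.37022273 1.35873676 0.88962912] [[-1.0, -0.1, -0.01], [-0.04, 0.51, -0.86], [0.09, -0.85, -0.52]] 544.7637490082786
[0.30687752 0.06024693 1.55727773] [[-0.01, -1.0, -0.01], [-0.99, 0.01, -0.15], [0.15, 0.01, -0.99]] 531.4742056517676
{'clock': 0.1, 'qpos': array([-1.24102557e+00,  2.76537822e-01,  1.50599917e+00,  1.20083244e-05,
        1.36069166e+00, -1.20987567e-01]), 'qd': array([ 1.43156966e-03, -2.08043257e-03, -3.29859013e-03,  9.33656733e-04,
        1.22643878e-03,  3.13868636e-05]), 'effort': array([ 6.40956332e-04, -4.17700446e+01, -2.46405333e+01, -1.53075284e-04,
        5.80342719e-03,  1.28628551e-05]), 'position': array([ 0.25036118, -0.5171503 ,  0.24752566]), 'ee_rot': array([-8.14155568e-04,  9.74709398e-01,  2.23474651e-01, -7.93978477e-05]), 'contact_force': array([-0.45196781,  0.2224974 ,  0.76190132]), 'moment': array([0.0455919 , 0.00964738, 0.00861456]), 'gripper_force': 0.0, 'width': 0.08548162157330846}
```

View pics/s0.png

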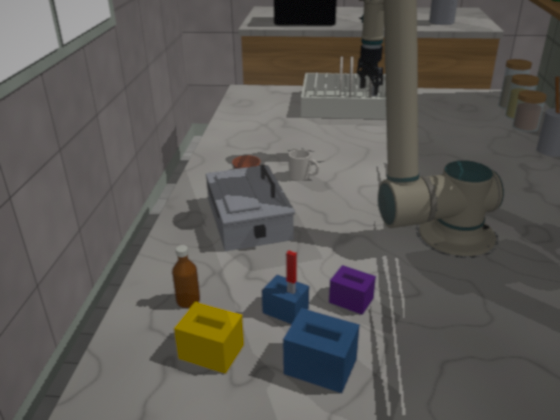

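View pics/t0.png

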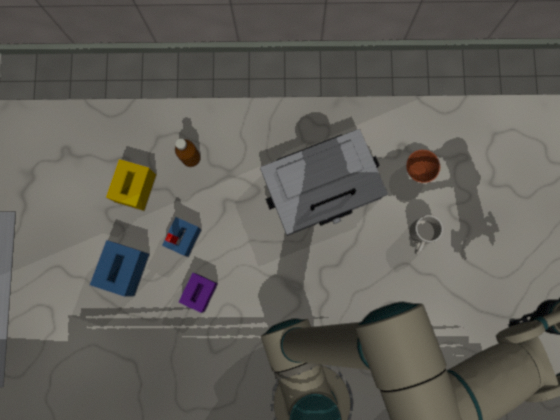

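Candidates for the holder (top view): yellow (131,184), large blue (120,268), small blue (181,237) with the red-handled lifter in it, and purple (198,292). I choose the small blue one at (181,237), side view (286,299). Close crops come next.

```bash
python3 - <<'E'
import cv2,numpy as np
t=cv2.imread('pics/t0.png');s=cv2.imread('pics/s0.png')
f=lambda im,x,y,w,h,k:cv2.resize(im[y:y+h,x:x+w],None,fx=k,fy=k,interpolation=cv2.INTER_CUBIC)
a=f(t,155,210,50,50,8);b=f(s,255,240,65,85,0+6)
c=np.zeros((520,800,3),np.uint8);c[:400,:400]=a;c[:510,405:795]=b
cv2.imwrite('pics/c1.png',c)
cv2.imwrite('pics/c2.png',f(t,255,125,135,115,5.2-0.0))
E
```

```text
(no output)
```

View pics/c1.png

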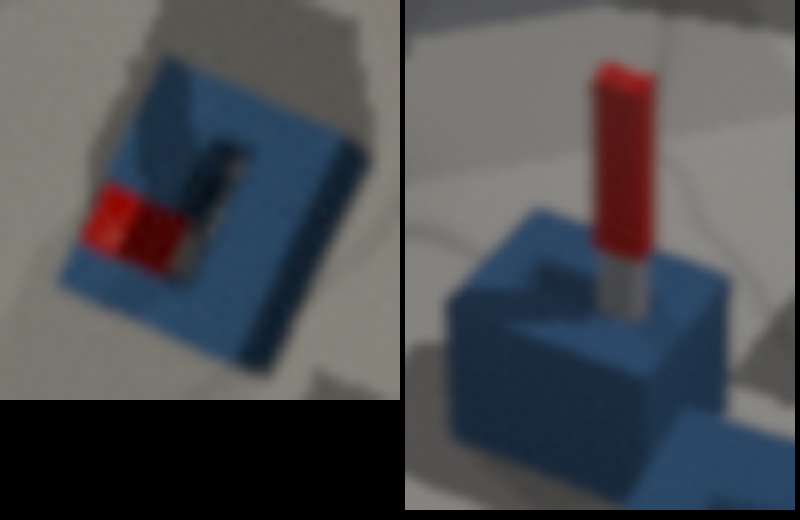

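View pics/c2.png

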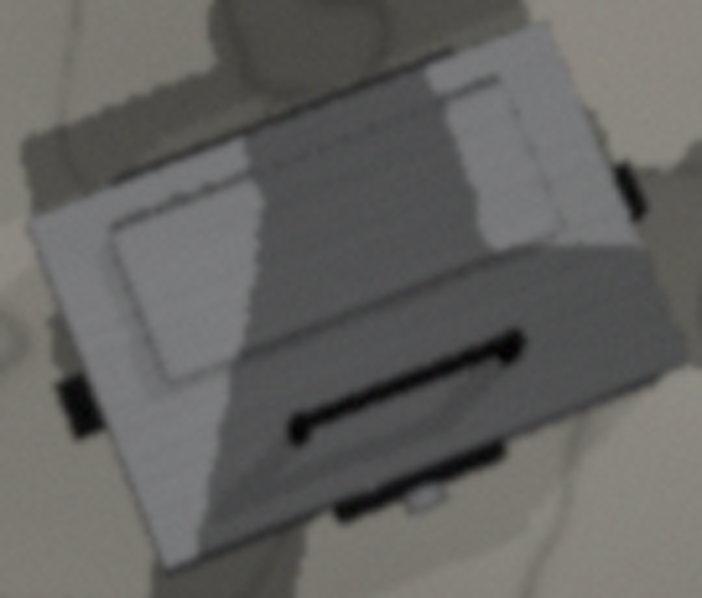

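Crop 1 confirms it: the red lifter stands in the small blue holder, shaft at the robot-side end of the slot, foot pointing away from the robot. Crop 2 shows the shut lid, with bar ends at top-view pixels (312,208) and (353,192).

```bash
python3 - <<'E'
from h import *
t=load('t0');s=load('s0')
T=lambda x,y:(155+x/8-.5+.06,210+y/8-.44); S=lambda x,y:(255+(x-405)/6-.4,240+y/6-.4); L=lambda x,y:(255+x/5.2-.4,125+y/5.2-.4)
print('holder top'); H=[atz(t,T(*p),.07)[:2] for p in [(165,55),(345,133),(243,365),(60,285)]]
for h in H: print(h.round(4))
H=np.array(H);print('ctr',H.mean(0).round(4),'sides',[np.linalg.norm(H[i]-H[(i+1)%4]).round(4) for i in range(4)],
 'yaw', [np.degrees(np.arctan2(*(H[a]-H[b])[::-1])).round(1) for a,b in((0,3),(1,2))])
HS=[atz(s,S(*p),.07)[:2].round(4) for p in [(540,208),(728,283),(650,378),(450,300)]];print('side',HS,np.mean(HS,0))
print('slot',[atz(t,T(*p),.07)[:2].round(4) for p in [(222,138),(250,148),(193,285),(165,272)]])
print('handle top',atz(t,T(110,222),.178).round(4), 'side',atz(s,S(625,75),.178).round(4), tri(t,T(108,222),s,S(625,75)).round(4))
print('handle bottom side', atz(s,S(625,252),.096).round(4))
print('shaft at .07 top',atz(t,T(178,272),.07).round(4),'side',atz(s,S(622,318),.07).round(4))
C=np.array([atz(t,L(*p),.098)[:2] for p in [(33,222),(543,22),(685,367),(168,570)]])
print('lid',C.round(4).tolist(),C.mean(0),[np.linalg.norm(C[i]-C[(i+1)%4]).round(4) for i in range(4)])
B=np.array([atz(t,L(*p),.143)[:2] for p in [(298,428),(512,345)]]);d=B[0]-B[1]
print('bar',B.round(4).tolist(),B.mean(0),np.linalg.norm(d),'yaw',np.degrees(np.arctan2(-d[0],d[1])))
e=C[0]-C[1];g=C[3]-C[2];print('yaw',[np.degrees(np.arctan2(-v[0],v[1])) for v in (e,g)],[np.degrees(np.arctan2(v[1],v[0])) for v in (C[0]-C[3],C[1]-C[2])])
for n,uv in [('mug',(428,228)),('soap',(190,155)),('bowl',(423,165)),('big',(120,268)),('purple',(198,290))]: print(n,atz(t,uv,.07).round(3))
E
```

```text
holder top
[0.5196 0.3815]
[0.4913 0.3173]
[0.4098 0.3516]
[0.4383 0.4165]
ctr [0.4648 0.3667] sides [np.float64(0.0702), np.float64(0.0884), np.float64(0.0709), np.float64(0.0884)] yaw [np.float64(-23.3), np.float64(-22.8)]
side [array([0.488 , 0.3219]), array([0.4102, 0.3628]), array([0.4365, 0.4207]), array([0.5171, 0.3817])] [0.46295  0.371775]
slot [array([0.4898, 0.3607]), array([0.4862, 0.3507]), array([0.438 , 0.3697]), array([0.4426, 0.3797])]
handle top [0.4493 0.3749 0.178 ] side [0.449  0.3773 0.178 ] [0.4493 0.3758 0.1769]
handle bottom side [0.4491 0.3791 0.096 ]
shaft at .07 top [0.4426 0.3751 0.07  ] side [0.4497 0.387  0.07  ]
lid [[0.6533, 0.1372], [0.7628, -0.1415], [0.5706, -0.2122], [0.4635, 0.0656]] [ 0.61254298 -0.0377264 ] [np.float64(0.2995), np.float64(0.2047), np.float64(0.2977), np.float64(0.2028)]
bar [[0.5321, -0.0025], [0.5749, -0.1144]] [ 0.55347014 -0.0584055 ] 0.11980225518708695 yaw 20.928264135094235
yaw [np.float64(21.441090841945886), np.float64(21.082397725996586)] [np.float64(20.678711116076766), np.float64(20.18917943493786)]
mug [ 0.481 -0.331  0.07 ]
soap [0.698 0.343 0.07 ]
bowl [ 0.663 -0.325  0.07 ]
big [0.375 0.532 0.07 ]
purple [0.313 0.313 0.07 ]
```

The scales check out: holder 88x70 mm, bar 120 mm, lid 300x204 mm. The lifter is at about (0.450, 0.375) with yaw -23°, and the bar centre is at (0.554, -0.059, 0.140) with yaw 21°. I move over the lifter with tool x at 157°, a half turn that keeps joint 6 in range.

move_arm:
  steps: [0, 0, 0.182, 0.12, 0.47, 0.06, 1, 0, 0, 0.182, 0.12, 0.47, 0.06, 1, 0, 0, 0.182, 0.12, 0.47, 0.06, 1, 0, 0, 0.182, 0.12, 0.47, 0.06, 1, 0, 0, 0.182, 0.12, 0.47, 0.06, 1, 0, 0, 0.182, 0.12, 0.47, 0.06, 1, 0, 0, 0.182, 0.12, 0.47, 0.06, 1, 0, 0, 0.182, 0.12, 0.47, 0.06, 1, 0, 0, 0.182, 0.12, 0.47, 0.06, 1, 0, 0, 0.182, 0.12, 0.47, 0.06, 1]
  squeeze: 60

```text
clock: 1.1
position: [0.3703, -0.045, 0.3086]
ee_rot: [0.0, 0.698, 0.716, 0.0]
contact_force: [1.7, -1.0, 0.1]
width: 0.0854
gripper_force: 0.0
```

move_arm:
  steps: [0, 0, 0.182, 0.079, 0.424, -0.03, 1, 0, 0, 0.182, 0.079, 0.424, -0.03, 1, 0, 0, 0.182, 0.079, 0.424, -0.03, 1, 0, 0, 0.182, 0.079, 0.424, -0.03, 1, 0, 0, 0.182, 0.079, 0.424, -0.03, 1, 0, 0, 0.182, 0.079, 0.424, -0.03, 1, 0, 0, 0.182, 0.079, 0.424, -0.03, 1, 0, 0, 0.182, 0.079, 0.424, -0.03, 1, 0, 0, 0.182, 0.079, 0.424, -0.03, 1, 0, 0, 0.182, 0.079, 0.424, -0.03, 1]

```text
clock: 2.1
position: [0.4496, 0.3804, 0.2764]
ee_rot: [-0.001, 0.199, 0.98, 0.0]
contact_force: [-0.2, -0.5, -0.9]
width: 0.0854
gripper_force: 0.0
```

```bash
python3 - <<'E'
from h import *
from scipy.spatial.transform import Rotation as R
s=manip.get_state(); q=s['ee_rot'];m=R.from_quat([*q[1:],q[0]]).as_matrix()
print(s['clock'],s['position'],m.round(3).tolist(),np.degrees(np.arctan2(m[1,0],m[0,0])),s['qpos'])
E
```

```text
2.1 [0.4495991  0.38035974 0.27641787] [[-0.921, 0.389, -0.002], [0.389, 0.921, 0.001], [0.002, 0.0, -1.0]] 157.09293854649232 [ 0.5830663   0.28354436  1.42448256  0.00166437  1.43444927 -0.58815317]
```

move_arm:
  steps: [0, 0, 0, 0, -0.004, -0.04, 1, 0, 0, 0, 0, -0.004, -0.08, 1, 0, 0, 0, 0, -0.004, -0.11, 1, 0, 0, 0, 0, -0.004, -0.13, 1, 0, 0, 0, 0, -0.004, -0.145, 1, 0, 0, 0, 0, -0.004, -0.145, 1, 0, 0, 0, 0, -0.004, -0.145, 0, 0, 0, 0, 0, -0.004, -0.145, -0.5, 0, 0, 0, 0, -0.004, -0.145, -1, 0, 0, 0, 0, -0.004, -0.145, -1]

```text
clock: 3.1
position: [0.4499, 0.3726, 0.1343]
ee_rot: [0.001, 0.2, 0.98, 0.001]
contact_force: [-0.3, 0.8, -0.8]
width: 0.0282
gripper_force: 0.0
```

move_arm:
  steps: [0, 0, 0, 0, 0, 0, -1, 0, 0, 0, 0, 0, 0, -1, 0, 0, 0, 0, 0, 0, -1, 0, 0, 0, 0, 0, 0, -1, 0, 0, 0, 0, 0, 0, -1, 0, 0, 0, 0, 0, 0, -1, 0, 0, 0, 0, 0, 0, -1, 0, 0, 0, 0, 0, 0, -1, 0, 0, 0, 0, 0, 0, -1, 0, 0, 0, 0, 0, 0, -1]

```text
clock: 4.1
position: [0.45, 0.3729, 0.134]
ee_rot: [0.001, 0.201, 0.98, 0.001]
contact_force: [0.6, 1.4, 5.5]
width: 0.0132
gripper_force: 59.2
```

Gripped at 13 mm, which matches the 14 mm handle. Now I pull straight up.

move_arm:
  steps: [0, 0, 0, 0, 0, 0.01, -1, 0, 0, 0, 0, 0, 0.025, -1, 0, 0, 0, 0, 0, 0.04, -1, 0, 0, 0, 0, 0, 0.06, -1, 0, 0, 0, 0, 0, 0.08, -1, 0, 0, 0, 0, 0, 0.1, -1, 0, 0, 0, 0, 0, 0.125, -1, 0, 0, 0, 0, 0, 0.15, -1, 0, 0, 0, 0, 0, 0.16, -1, 0, 0, 0, 0, 0, 0.16, -1]

```text
clock: 5.1
position: [0.4498, 0.3724, 0.2945]
ee_rot: [0.001, 0.201, 0.98, 0.001]
contact_force: [-0.6, -0.0, -1.4]
width: 0.0132
gripper_force: 59.2
```

```bash
python3 - <<'E'
from h import *
a=grab('side','s1');b=grab('top','t1'); s=manip.get_state();print(s['position'],s['width'],s['gripper_force'])
print(proj(a,[s['position']]),proj(b,[s['position']]))
u,v=proj(a,[s['position']-[0,0,.06]])[0].astype(int)
w,x=proj(b,[s['position']-[0,0,.06]])[0].astype(int)
f=lambda im,u,v:cv2.resize(im['pixels'][v-45:v+45,u-32:u+32],None,fx=6,fy=6,interpolation=cv2.INTER_CUBIC)
print(u-32,v-45,w-32,x-45)
cv2.imwrite('pics/c3.png',np.hstack([f(a,u,v),f(b,w,x)]))
E
```

```text
[0.44889216 0.37187234 0.29207222] 0.013728924474395991 59.194613099098206
[[291.39609487 206.88598281]] [[158.83657524 232.64336517]]
259 185 132 190
```

View pics/c3.png

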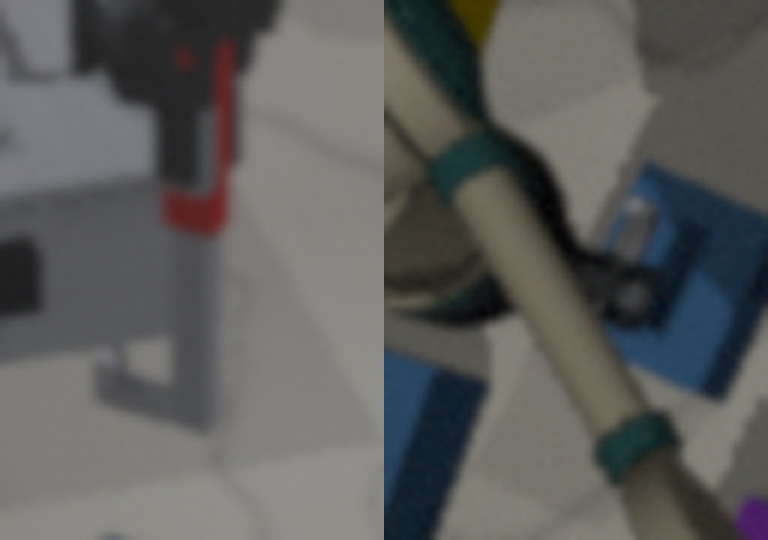

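The crop shows the hook hanging free, foot to the left (pointing away from the robot). The shaft bottom is at side pixel (291,255) and the upturned tip at (277,244). I fit the lifter model against this.

```bash
python3 - <<'E'
from h import *
from scipy.optimize import least_squares
from scipy.spatial.transform import Rotation as R
a=load('s1')
c=lambda x,y:(259+x/6-.4,185+y/6-.4)
# near face is y=+6 (camera at +y). corners on side view: 
M=np.array([[-8,6,0],[8,6,10],[8,6,88],[-8,6,88],[40,6,0],[40,6,20],[32,6,20],[11,7,88],[-11,7,88]])/1e3
P=np.array([c(*p) for p in [(208,432),(172,385),(172,230),(216,234),(95,400),(96,362),(112,370),(165,226),(225,234)]])
f=lambda p:(R.from_euler('ZYX',[np.radians(-23),p[3],p[4]]).apply(M)+p[:3])
p0=[.45,.372,.168,0,0]
print((proj(a,f(p0))-P).round(1).tolist())
# keep y from TCP, roll=0: fit x,z,pitch
r=least_squares(lambda q:(proj(a,f([q[0],.372,q[1],q[2],0]))-P).ravel(),[.45,.168,0],loss='soft_l1',x_scale=[.01,.01,.1])
print(r.x[:2],np.degrees(r.x[2]),r.fun.reshape(-1,2).round(1).tolist())
E
```

```text
[[-0.3, 0.1], [-0.7, 2.4], [-0.9, -1.3], [-1.7, -0.1], [-0.3, -0.4], [-0.6, -1.3], [-0.2, -1.7], [-1.2, -0.8], [-2.1, 0.5]]
[0.44872277 0.16702992] -0.9039613397944409 [[0.3, 0.5], [-0.0, 2.7], [0.2, -0.8], [-0.5, 0.5], [0.3, -0.2], [0.0, -1.1], [0.5, -1.5], [-0.0, -0.3], [-1.0, 1.1]]
```

move_arm:
  steps: [0, 0, 0.012, 0.004, -0.03, 0.01, -1, 0, 0, 0.024, 0.008, -0.075, 0.01, -1, 0, 0, 0.036, 0.012, -0.125, 0.01, -1, 0, 0, 0.05, 0.016, -0.175, 0.01, -1, 0, 0, 0.064, 0.02, -0.225, 0.01, -1, 0, 0, 0.078, 0.024, -0.275, 0.01, -1, 0, 0, 0.092, 0.028, -0.325, 0.01, -1, 0, 0, 0.106, 0.032, -0.375, 0.01, -1, 0, 0, 0.116, 0.036, -0.42, 0.01, -1, 0, 0, 0.122, 0.039, -0.456, 0.0, -1]

```text
clock: 6.2
position: [0.4883, -0.0863, 0.2926]
ee_rot: [-0.0, -0.181, 0.984, -0.0]
contact_force: [0.4, 0.5, -1.2]
width: 0.0132
gripper_force: 59.2
```

move_arm:
  steps: [0, 0, 0, 0, 0, 0, -1, 0, 0, 0, 0, 0, -0.01, -1, 0, 0, 0, 0, 0, -0.02, -1, 0, 0, 0, 0, 0, -0.03, -1, 0, 0, 0, 0, 0, -0.04, -1, 0, 0, 0, 0, 0, -0.05, -1, 0, 0, 0, 0, 0, -0.056, -1, 0, 0, 0, 0, 0, -0.06, -1, 0, 0, 0, 0, 0, -0.06, -1, 0, 0, 0, 0, 0, -0.06, -1]

```text
clock: 7.2
position: [0.4888, -0.0837, 0.2336]
ee_rot: [0.0, -0.18, 0.984, -0.0]
contact_force: [-0.4, 0.3, -1.2]
width: 0.0132
gripper_force: 59.2
```

```bash
python3 - <<'E'
from h import *
from scipy.spatial.transform import Rotation as R
a=grab('side','s2');b=grab('top','t2'); s=manip.get_state();q=s['ee_rot'];m=R.from_quat([*q[1:],q[0]]).as_matrix()
print(s['position'],s['width'],s['gripper_force'],np.degrees(np.arctan2(m[1,0],m[0,0])),s['contact_force'])
u,v=proj(a,[[.53,-.06,.14]])[0].astype(int); w,x=proj(b,[[.53,-.06,.14]])[0].astype(int)
f=lambda im,u,v:cv2.resize(im['pixels'][v-35:v+35,u-32:u+32],None,fx=6,fy=6,interpolation=cv2.INTER_CUBIC)
print(u-32,v-35,w-32,x-35)
cv2.imwrite('pics/c4.png',np.hstack([f(a,u,v),f(b,w,x)]))
E
```

```text
[ 0.48885603 -0.08376238  0.23379467] 0.013315636396940406 59.21470105648041 -159.21859453585407 [ 0.23101115 -0.51995245 -1.67151002]
243 139 301 172
```

View pics/c4.png

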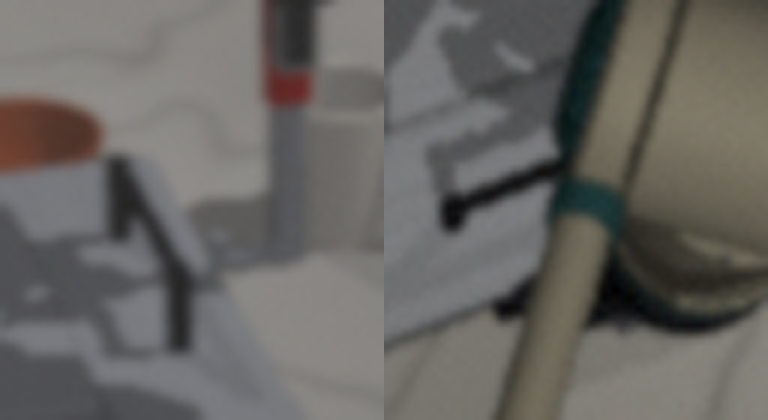

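In the crop the bar runs from (180,282) to (118,165) on the side view. The lifter shaft is to the right at (288,250), its foot pointing towards the bar. Next I check the bar and foot against the model.

```bash
python3 - <<'E'
from h import *
a=load('s2');b=load('t2')
c=lambda x,y:(243+x/6-.4,139+y/6-.4)
print('bar end tri',tri(a,c(180,278),b,(301+71/6-.4,172+210/6-.4)).round(4))
th=np.radians(21);d=np.array([np.cos(th),np.sin(th),0]);e=np.array([-d[1],d[0],0]);B=np.array([.554,-.059,.14]);O=np.array([.4885,-.084,.107])
k=lambda X:((proj(a,np.array(X))+.4-[243,139])*6).round(0).tolist()
print('bar top ends crop',k([B+.06*e+[0,0,.005],B-.06*e+[0,0,.005]]))
print('lifter: bottom back, tip bottom, tip top, handle bottom corners',k([O-.008*d+.006*e,O+.04*d+.006*e,O+.04*d+[0,0,.02],O-.011*d+.007*e+[0,0,.088],O+.011*d+.007*e+[0,0,.088]]))
E
python3 - <<'E'
import cv2
p=cv2.imread('pics/s2.png')[165:195,265:300]
cv2.imwrite('pics/c5.png',cv2.convertScaleAbs(cv2.resize(p,None,fx=20,fy=20,interpolation=cv2.INTER_CUBIC),alpha=1.6))
E
```

```text
bar end tri [ 0.5334 -0.0042  0.1357]
bar top ends crop [[180.0, 262.0], [119.0, 154.0]]
lifter: bottom back, tip bottom, tip top, handle bottom corners [[305.0, 258.0], [212.0, 271.0], [208.0, 230.0], [311.0, 99.0], [268.0, 105.0]]
```

View pics/c5.png

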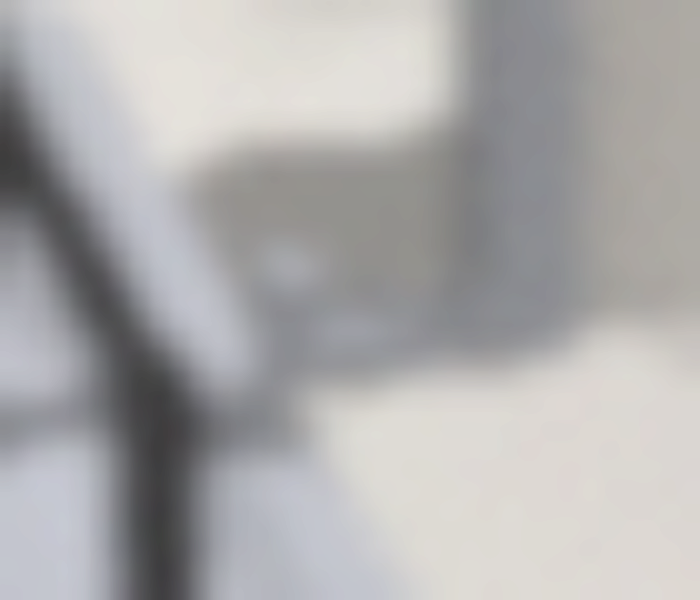

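The foot and tip lie within about 1 px of the model. Now I advance 50 mm under the bar.

move_arm:
  steps: [0, 0, 0, 0.006, 0.002, 0, -1, 0, 0, 0, 0.012, 0.005, 0, -1, 0, 0, 0, 0.018, 0.007, 0, -1, 0, 0, 0, 0.024, 0.009, 0, -1, 0, 0, 0, 0.03, 0.011, 0, -1, 0, 0, 0, 0.035, 0.013, 0, -1, 0, 0, 0, 0.04, 0.015, 0, -1, 0, 0, 0, 0.044, 0.017, 0, -1, 0, 0, 0, 0.047, 0.018, 0, -1, 0, 0, 0, 0.047, 0.018, 0, -1]

```text
clock: 8.3
position: [0.5359, -0.0655, 0.2333]
ee_rot: [0.0, -0.181, 0.984, 0.0]
contact_force: [0.5, 0.3, -0.9]
width: 0.0133
gripper_force: 59.2
```

```bash
python3 - <<'E'
from h import *
a=grab('side','s3');s=manip.get_state();print(s['position'],s['contact_force'],s['gripper_force'])
cv2.imwrite('pics/c6.png',cv2.convertScaleAbs(cv2.resize(a['pixels'][155:200,250:300],None,fx=12,fy=12,interpolation=cv2.INTER_CUBIC),alpha=1.6))
E
```

```text
[ 0.53555036 -0.06553289  0.23328192] [ 0.00112693 -0.35817866  0.46633849] 59.21547174453735
```

View pics/c6.png

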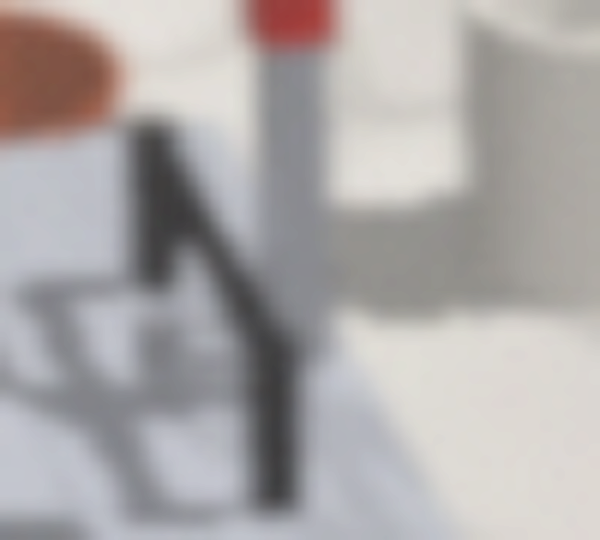

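The crop shows the upturned tip behind the bar at (160,360) and the shaft in front of it, so the bar is in the throat. Now I lift along the hinge arc: up 18 mm to contact, then 10° at first.

move_arm:
  steps: [0, 0, 0, 0, 0, 0.005, -1, 0, 0, 0, 0, 0, 0.01, -1, 0, 0, 0, 0, 0, 0.015, -1, 0, 0, 0, 0, 0, 0.018, -1, 0, 0, 0, 0.002, 0.001, 0.023, -1, 0, 0, 0, 0.004, 0.001, 0.028, -1, 0, 0, 0, 0.005, 0.002, 0.032, -1, 0, 0, 0, 0.007, 0.003, 0.037, -1, 0, 0, 0, 0.009, 0.0035, 0.042, -1, 0, 0, 0, 0.011, 0.004, 0.046, -1]

```text
clock: 9.35
position: [0.5467, -0.0615, 0.2798]
ee_rot: [-0.0, -0.18, 0.984, 0.0]
contact_force: [-0.0, 0.1, -3.3]
width: 0.0132
gripper_force: 58.9
```

```bash
python3 - <<'E'
from h import *
a=grab('side','s4');s=manip.get_state();print(s['position'],s['contact_force'],s['moment'],s['gripper_force'])
cv2.imwrite('pics/c7.png',cv2.convertScaleAbs(cv2.resize(a['pixels'][135:215,195:305],None,fx=7,fy=7,interpolation=cv2.INTER_CUBIC),alpha=1.5))
E
```

```text
[ 0.54708664 -0.06143329  0.28033985] [ 0.56868532 -0.74686516 -1.55005484] [-0.19596814  0.19000586 -0.01231073] 58.935770988464355
```

View pics/c7.png

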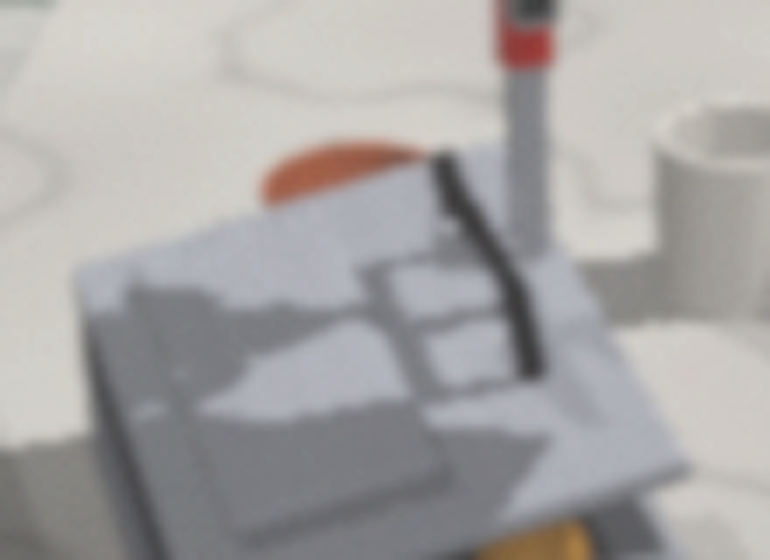

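The lid is about 10° open, riding on the hook, and the gripper is well clear. I continue along the arc to 22.5°, then 35°.

move_arm:
  steps: [0, 0, 0, 0.0018, 0.0006, 0.0033, -1, 0, 0, 0, 0.0035, 0.0013, 0.0066, -1, 0, 0, 0, 0.0053, 0.002, 0.01, -1, 0, 0, 0, 0.0072, 0.0028, 0.0131, -1, 0, 0, 0, 0.0092, 0.0035, 0.0162, -1, 0, 0, 0, 0.0112, 0.0043, 0.0193, -1, 0, 0, 0, 0.0133, 0.0051, 0.0224, -1, 0, 0, 0, 0.0154, 0.0059, 0.0254, -1, 0, 0, 0, 0.0177, 0.0067, 0.0283, -1, 0, 0, 0, 0.0199, 0.0076, 0.0312, -1]

```text
clock: 10.4
position: [0.5664, -0.0538, 0.3107]
ee_rot: [-0.0, -0.18, 0.984, 0.0]
contact_force: [-1.2, -0.5, -2.8]
width: 0.0136
gripper_force: 58.9
```

move_arm:
  steps: [0, 0, 0, 0.0024, 0.001, 0.0029, -1, 0, 0, 0, 0.0048, 0.0019, 0.0057, -1, 0, 0, 0, 0.0072, 0.0028, 0.0084, -1, 0, 0, 0, 0.0097, 0.0037, 0.0111, -1, 0, 0, 0, 0.0123, 0.0047, 0.0137, -1, 0, 0, 0, 0.0148, 0.0057, 0.0163, -1, 0, 0, 0, 0.0175, 0.0068, 0.0188, -1, 0, 0, 0, 0.0203, 0.0078, 0.0212, -1, 0, 0, 0, 0.0231, 0.0089, 0.0236, -1, 0, 0, 0, 0.0258, 0.0099, 0.0259, -1]

```text
clock: 11.4
position: [0.5925, -0.0439, 0.3366]
ee_rot: [0.0, -0.18, 0.984, 0.0]
contact_force: [-0.7, -0.2, -2.5]
width: 0.0138
gripper_force: 58.9
```

move_arm:
  steps: [0, 0, 0, 0, 0, 0, -1, 0, 0, 0, 0, 0, 0, -1, 0, 0, 0, 0, 0, 0, -1, 0, 0, 0, 0, 0, 0, -1, 0, 0, 0, 0, 0, 0, -1, 0, 0, 0, 0, 0, 0, -1, 0, 0, 0, 0, 0, 0, -1, 0, 0, 0, 0, 0, 0, -1, 0, 0, 0, 0, 0, 0, -1, 0, 0, 0, 0, 0, 0, -1]

```text
clock: 12.4
position: [0.5923, -0.0441, 0.3364]
ee_rot: [0.0, -0.18, 0.984, 0.0]
contact_force: [0.9, -0.4, -4.9]
width: 0.0131
gripper_force: 58.8
```

```bash
python3 - <<'E'
from h import *
a=grab('side','s5');s=manip.get_state();print(s['position'],s['contact_force'],s['moment'],s['gripper_force'])
p=cv2.convertScaleAbs(cv2.resize(a['pixels'][115:215,190:310],None,fx=6,fy=6,interpolation=cv2.INTER_CUBIC),alpha=1.5)
cv2.imwrite('pics/c8.png',p)
th=np.radians(21);d=np.array([np.cos(th),np.sin(th),0]);e=np.array([-d[1],d[0],0]);B=np.array([.554,-.059,.086])
Hn=B+.165*d
for g in (30,35,40):
    c,q=np.cos(np.radians(g)),np.sin(np.radians(g))
    w=lambda x,y,z:Hn+d*(x*c+z*q)+e*y+np.array([0,0,-x*q+z*c])
    X=np.array([w(-.205,.152,.0),w(-.205,.152,.012),w(-.205,-.152,.012),w(0,-.152,.012),w(-.165,.06,.06),w(-.165,-.06,.06)])
    print(g,((proj(a,X)+.4-[190,115])*6).round().tolist())
E
```

```text
[ 0.59235097 -0.04408758  0.33641426] [ 1.3806303  -0.27143233 -4.07874878] [-0.10621492 -0.11760446  0.01460464] 58.75757038593292
30 [[576.0, 411.0], [563.0, 392.0], [404.0, 128.0], [83.0, 348.0], [386.0, 278.0], [330.0, 174.0]]
35 [[555.0, 384.0], [539.0, 366.0], [384.0, 105.0], [82.0, 349.0], [359.0, 263.0], [305.0, 160.0]]
40 [[531.0, 359.0], [513.0, 343.0], [360.0, 83.0], [80.0, 351.0], [331.0, 250.0], [278.0, 148.0]]
```

View pics/c8.png

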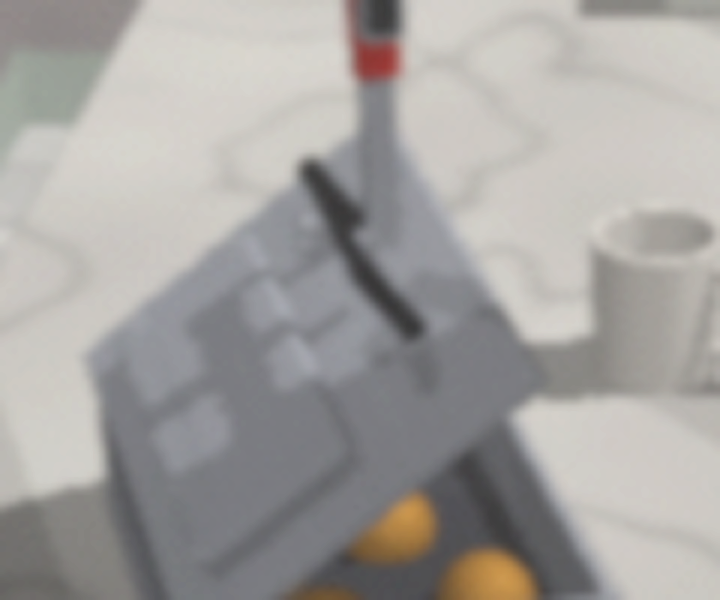

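The lid's front corner is at about (543,372) in the crop. The model gives (539,366) for 35°, so the lid stands at about 34.5°, steady on the hook with the gripper well clear. Handing in.

```bash
python3 -c "
from rig import manip
print(manip.sign_off())"
```

```text
the job is handed in; nothing more can be done
None
```

I pulled the lifter from the small blue holder, hooked it under the lid's bar, and handed the job in at about 12.5 s with the lid held steady at roughly 34.5° (read from the side camera); the sign-off returned no verdict.

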